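Set the cake board's length stop to the yellow notch

ROBOT

A 6-joint arm with a two-finger parallel gripper is mounted at the origin on the work surface. World frame = base frame: x ahead of the robot, y to its left, z up, the work surface at z = 0. Lengths are in m, angles in rad, forces in N, time in s.
With the tool pointing down it reaches from about 0.3 to 0.75 m from the base axis. Payload 8.5 kg.
Tool frame: the origin (TCP) lies on the mounting face of the last link; the fingertips stand 166 mm ahead of it and the grasp point (between the pads) lies 147 mm ahead of it; x points along the fingers, y is the direction in which the jaws open and shut, and the axes are right-handed (so a half turn about x gives the same grasp; the last joint's range is limited). The gripper opens to 88 mm and grips with 3 to 60 N. Pads are 18 mm wide; open, the fingers measure 123 mm over their backs; the gripper's body (75 mm by 187 mm) begins 45 mm behind the grasp point.
Start: joints at [1.01, 0.381, 1.297, -0, 1.464, -0.215], TCP at [0.186, 0.517, 0.405] pointing down, gripper open.
Joint ranges: [-3.11, 3.11], [-0.89, 2.33], [0.22, 2.48], [-1.42, 4.56], [0.17, 2.85], [-2.88, 2.88]. Speed limits (rad/s): [2.39, 2.39, 3.14, 3.14, 3.14, 3.14].

INTERFACE

Orientations are given as a rotation vector (axis times angle).
In Python, from station import bot gives the robot as it stands.
- The arm moves only by the tool carry_out, never from a script. Its argument "increments" is a list of rows, each a list of 3 entries, a list of its own where there are three numbers: the shift along the world's x, y, z in cm, then the turn, a rotation vector about the world's x, y, z in degrees, then the finger opening in cm, from 0 to 8.81. In form: [[[dx, dy, dz], [ax, ay, az], hand], ...]. A call has 1 to 20 rows; each row is the pose to reach, as a shift and turn from the pose commanded when the call began; what a row does not reach only later rows make up. A row lasts 1/12 s, in which the tool goes at most 41.7 mm and 7.16 degrees, less where a joint would pass 70% of its speed; a pose out of reach is approached as far as the arm can. A call with a gripper value outside its range is refused whole. The fingers move at their own pace and stop on an object; "newtons" is the grip in N (left out, the last holds). Time passes only in rows, so rows that repeat a pose let the fingers close. It gives the time, the measured TCP pose, the force and the opening at its end, in the units of the state.
- bot.get_state(): the state, without advancing time (a new reading comes with each control period).
- bot.camera(name): name is "scene" or "top" or "wrist"; returns (picture, depth): 420x560x3 uint8, red, green, blue; 420x560 float32, m along the optical axis (not along the pixel's ray), 0 where there is no reading.
- bot.get_calibration(name): a dict with "fov_y" (degrees; the focal length in pixels is half the picture's height over the tangent of half this angle, whatever the lens; pixels are square), "cx", "cy" (the principal point, pixels), "R" (3x3) and "t" (3): a world point X has camera coordinates R X + t; the wrist camera has in their place "T_tool_cam" (4x4, takes a point from camera to tool coordinates, whose origin is the TCP and whose axes are the tool frame's). Camera axes: x right, y down, z forward; pixel columns grow to the right and rows downward; lengths in m; the calibration is good to about 2 mm. A picture is of the moment at which its call begins: read the wrist's pose just before it. get_calibration takes no time and is no camera call.
- bot.finish_job(): hands the job in, once; it reports no verdict.
Trained networks look in the newest picture that a camera, given by its name, has taken for a name from the list of things; names that differ only in an ending like _2 or _b are one class to them, and where a whole thing is asked for, a point or a joint stands for the part that bears it (a point fixed in the world has none). Each returns a list of dicts, best first, with "confidence" (0 to 1); they miss things now and then, are a little off and sometimes report something else, mostly with a low value. They report only what shows in the picture. A call takes as long as a camera call.
- bot.spot_in(camera, name): "box" ([left, top, width, height] in pixels, round what is visible of it).
- bot.trace(camera, name): "pixels" (420x560 bool, what is visible of it) and "box" ([left, top, width, height] in pixels, round what is visible of it).
- bot.landmark_of(camera, name): "position" ([column, row] in pixels: a listed point, or the origin of a listed thing).
The state is a dict: "time": time; "joints": joint angles; "dq": joint speeds; "effort": joint torques, N m; "ee_pos": TCP position; "eef_rot": TCP orientation; "wrist_force": force on the tool from outside, world axes, zero at the start; "moment": the same for the moment, N m; "gripper_width": finger opening in m.
Only numpy, scipy, OpenCV 4.12 (cv2) and the standard library are available. Lean on these libraries where they do the work, as an engineer would, in place of code of your own. Each camera call takes 0.05 s, during which the arm holds its last target. There are 200 camera calls.

TASK

Set the cake-portioning board to the length marked by the yellow tag: with the fingertips, push the sliding stop along its rail, over any notch that comes before, until its spring roller clicks down into the notch at the yellow tag, and leave it seated there without ever running it past that notch. Only push the stop: do not grip it or lift its roller, and leave the two cake packs, the palette knife and the tape roll where they are.

Things in the scene. Friction and masses are not known exactly. Their poses are not given: they have to be found in the camera images.
- board: White plastic portioning board, 300 mm (its x) by 480 mm (its y), top 20 mm above the table, fixed. Origin under its centre, on the table; z up, its y is the rail's direction. Between the rail and the palette knife it is bare behind the push pad, to its -y end.
- rail_mid (a point): Middle of the top of the stainless rail, at board x = +100, y = 0, 44 mm above the table; axes as the board's. The rail is 18 mm wide and runs 200 mm either way along y, on the board's side away from the robot. Its top has three V notches for the roller, 17 mm wide, centred at board y = +15, +60 and +105 mm.
- knife_guide (a point): Middle of the knife guide, 20 mm above the table, at board x = -36, y = +166 mm: four fixed upright steel lugs, tops 70 mm above the table, at board x = -125 and +52 mm, y = +154 to +178 mm. Axes as the board's.
- stop (a joint): Place of the sliding stop along the rail, m: 0 at the parked end (board -y, the robot's right), up to 0.262 towards board +y and the knife guide. Fence and roller stand at board y = value - 0.130; notches at 0.145, 0.190, 0.235. Starts at 0.01 to 0.085, before all notches.
- stop_pointer (a point): Tip of the stop's small red pointer above the tags, 30 mm above the table, at the same board y as roller and fence. Axes as the board's. The stop slides on plain rail at 1.5 to 3 N; it jumps forward the last 5 mm into a notch by itself (the push drops to nothing) and takes 8 to 10 N to push out. Left within 4 mm of a notch's centre it pulls itself to the centre.
- push_pad (a point): Centre of the face of the black push pad (46 mm wide, 36 mm high) on the back of the stop's fence, the place to push towards board +y; at board x = +40 mm, 46.5 mm above the table. The face looks to board -y, 5 mm behind the fence's middle. Axes as the board's.
- fence_top (a point): Middle of the top edge of the stop's fence, an upright aluminium plate 4 mm thick across the board, from board x = -52 to +83 mm, 23 to 68 mm above the table (front face to board +y, back face with the pad to -y). At its +x end is the black saddle on the rail, 100 mm long along y and 34 mm wide between its near and far cheeks, up to 56 mm above the table (roller 64 mm).
- roller_arm (a joint): Angle in rad of the spring arm (42 mm long) that carries the steel roller, 20 mm in diameter, on the saddle: about -0.01 while the roller rides on the plain rail, about -0.10 when it has dropped 4 mm into a notch; positive would be lifted off the rail.
- tag_yellow: Yellow plastic tag 30 x 18 x 6 mm on the board's far edge strip, at the notch to be set. Origin at the centre of its underside, axes as the board's: its origin has the same board y as the centre of its notch. Which of the three notches it marks varies.
- tag_red: Red tag, otherwise the same, at another notch.
- tag_blue: Blue tag, otherwise the same, at another notch.
- pack_a: Clear pack with an iced cake, 90 x 150 x 70 mm, on the table beyond the board's parked end. Origin at the centre of its underside. To be left alone.
- pack_b: The same kind of pack beyond the board's other end. To be left alone.
- palette_mid (a point): Middle of the palette knife, 280 mm long, 30 mm wide, lying along the board's y on its edge nearest the robot (board x about -120 mm), blade to board +y, black handle 18 mm high. To be left alone.
- tape_roll: Roll of packing tape lying flat, 90 mm across and 24 mm high, on the table near pack_b. Origin at the centre of its underside. To be left alone.

How it is judged:
At the end, for the whole second after the job is handed in: The stop rests with its pointer within 4 mm of the middle of the yellow tag along the rail and its roller dropped into that notch (arm angle below -0.06 rad); packs, palette knife and tape roll within 20 mm of where they were (y of stop_pointer in the frame of tag_yellow between -0.004 and 0.004 m and value of joint roller_arm below -0.06 rad and velocity of joint stop between -0.01 and 0.01 m/s and distance of each of pack_a, pack_b, palette_mid, tape_roll from where it was at the start of the episode below 0.02 m); the robot touches nothing.
It fails at once if the stop was run past the yellow notch (its pointer more than 15 mm beyond the middle of the yellow tag) (y of stop_pointer in the frame of tag_yellow above 0.015 m).
It fails at once if the fence was gripped (squeezed from both faces at once) (contact force between the fingers and fence_front above 5 N and (contact force between the fingers and fence_back above 5 N or contact force between the fingers and push_block above 5 N)).
It fails at once if the saddle was gripped (squeezed from both cheeks at once) (contact force between the fingers and cheek_near above 5 N and contact force between the fingers and cheek_far above 5 N).
It fails at once if the roller was lifted off the rail (value of joint roller_arm above 0.08 rad).
It fails at once if a cake pack, the palette knife or the tape roll was moved more than 20 mm or lifted (distance of any of pack_a, pack_b, palette_mid, tape_roll from where it was at the start of the episode above 0.02 m).
It also fails if it takes over 40 s, if anything falls off the work surface, if the arm or the gripper's body presses on something with over 40 N, if the wrist force passes 120 N, or if a joint passes its speed limit or range.

## Working session

There is one attempt and no reset: what is moved stays moved. The work goes in short steps, Python scripts to look and compute and a tool call to move; the robot and the scene stay as the last step left them, time stands still between calls to the robot, and variables do not carry over. Pictures are saved under pics/ and viewed, about 8 in all and at most 12, crops included, and the job is handed in when it is done.

Besides the shell and the picture viewer there is one more tool, called after "Request:" as name(argument=value, ...), one argument or row to a line, values as JSON. carry_out: Moves the arm, as the interface text tells. Its arguments: {"type":"object","properties":{"increments":{"type":"array"},"newtons":{"type":"number"}},"required":["increments"]}

```bash
mkdir -p pics; cat > h.py <<'E'
import numpy as np, cv2
from station import bot
from scipy.spatial.transform import Rotation as Ro
def ray(cam,st=None):
    c=bot.get_calibration(cam); f=210/np.tan(np.radians(c["fov_y"])/2)
    if "R" in c: R=np.array(c["R"]).T; o=-R@np.array(c["t"])
    else:
        T=np.array(c["T_tool_cam"]); Rt=Ro.from_rotvec(st["eef_rot"]).as_matrix()
        R=Rt@T[:3,:3]; o=Rt@T[:3,3]+st["ee_pos"]
    return R,o,f,c["cx"],c["cy"]
def at_z(cam,px,z,st=None):
    R,o,f,cx,cy=ray(cam,st); d=R@np.array([(px[0]-cx)/f,(px[1]-cy)/f,1])
    return o+d*(z-o[2])/d[2]
def save(n,p): cv2.imwrite(f"pics/{n}.png",cv2.cvtColor(p,cv2.COLOR_RGB2BGR))
E
python3 - <<'E'
from h import *
print(bot.get_state())
Z=dict(board=0,rail_mid=.044,knife_guide=.02,stop_pointer=.03,push_pad=.0465,fence_top=.068,tag_yellow=.02,tag_red=.02,tag_blue=.02,palette_mid=.02,tape_roll=0,pack_a=0)
ims=[]
for c in("top","scene"):
    p,d=bot.camera(c); ims.append(p)
    save(c,p)
    for n,z in Z.items():
        for r in bot.landmark_of(c,n)[:2]:
            print(c,n,round(r["confidence"],2),np.round(r["position"],1),np.round(at_z(c,r["position"],z),4))
E
```

```text
{'time': 0.0, 'joints': array([ 1.00970853e+00,  3.81228430e-01,  1.29824710e+00, -2.89037469e-05,
        1.46363121e+00, -2.15301188e-01]), 'dq': array([0.00060022, 0.00088446, 0.00104939, 0.00224783, 0.00069846,
       0.00024842]), 'effort': array([-1.02113638e-03, -4.37922299e+01, -2.24560386e+01,  7.13676587e-02,
        3.52540438e-02, -3.71499345e-05]), 'ee_pos': array([0.18640032, 0.51741123, 0.40412479]), 'eef_rot': array([ 0.27023949,  1.55425995, -0.27246717]), 'wrist_force': array([ 0.84266543, -1.13822095, -0.13946555]), 'moment': array([ 0.02644785,  0.10508662, -0.07057383]), 'gripper_width': 0.08858133831256651}
top board 0.69 [264.1 243.9] [0.487  0.0412 0.    ]
top rail_mid 0.79 [254.6 200.4] [0.5893 0.0635 0.044 ]
top knife_guide 0.86 [194.4 270.8] [0.4214 0.2088 0.02  ]
top stop_pointer 0.81 [290.2 177.7] [ 0.6479 -0.0232  0.03  ]
top push_pad 0.83 [302.3 219. ] [ 0.5438 -0.0508  0.0465]
top fence_top 0.8 [300.9 229.3] [ 0.5172 -0.0458  0.068 ]
top tag_yellow 0.73 [251.1 204.4] [0.5831 0.073  0.02  ]
top tag_yellow 0.51 [228.  195.1] [0.6062 0.13   0.02  ]
top ta
[... 676 characters left out ...]
ene push_pad 0.87 [249.7 209.6] [ 0.5416 -0.0526  0.0465]
scene fence_top 0.67 [254.2 198.5] [ 0.5227 -0.0584  0.068 ]
scene tag_yellow 0.54 [277.  267.8] [0.6033 0.1221 0.02  ]
scene tag_red 0.58 [293.5 281.6] [0.6033 0.1765 0.02  ]
scene tag_blue 0.6 [262.7 260.9] [0.6138 0.0851 0.02  ]
scene tag_blue 0.43 [267.6 242.8] [0.5664 0.0455 0.02  ]
scene palette_mid 0.71 [184.2 192.4] [ 0.6087 -0.2449  0.02  ]
scene palette_mid 0.67 [252.8 199.7] [ 0.4892 -0.1066  0.02  ]
scene tape_roll 0.73 [438.9 274.6] [0.3225 0.3563 0.    ]
scene tape_roll 0.38 [279.8 266.6] [0.5825 0.1082 0.    ]
scene pack_a 0.8 [185.3 187.8] [ 0.5816 -0.2852  0.    ]
scene pack_a 0.78 [402.  323.8] [0.4987 0.3916 0.    ]
```

```bash
python3 - <<'E'
from h import *
t=cv2.imread("pics/top.png");s=cv2.imread("pics/scene.png")
cv2.imwrite("pics/topc.png",cv2.resize(t[130:350,100:420],None,fx=2.5,fy=2.5,interpolation=cv2.INTER_CUBIC))
cv2.imwrite("pics/scenec.png",cv2.resize(s[150:370,150:470],None,fx=2.5,fy=2.5,interpolation=cv2.INTER_CUBIC))
E
```

```text
(no output)
```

View pics/topc.png

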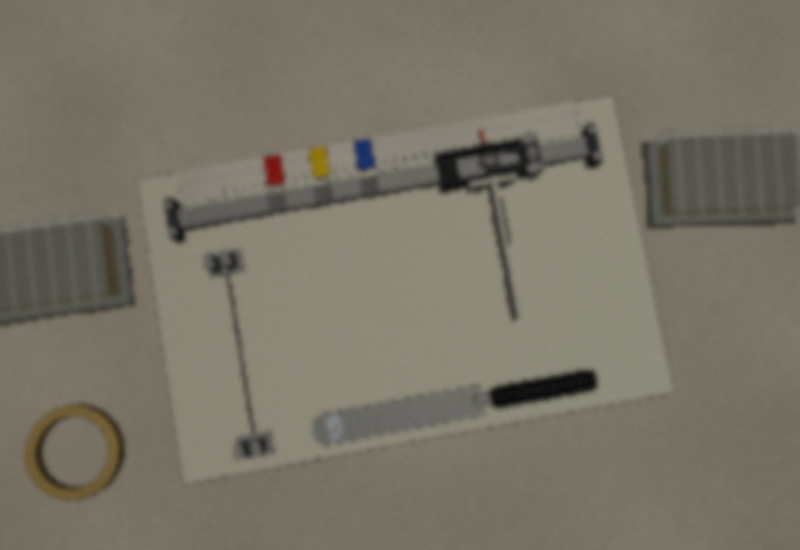

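View pics/scenec.png

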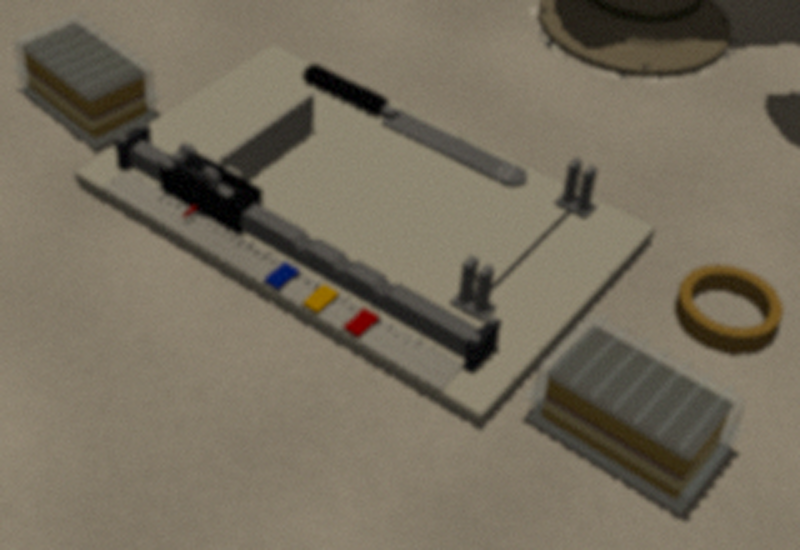

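The two views agree: the tags run blue, yellow, red towards +y (full top pixels about (246,192), (228,195), (210,198)). Yellow is therefore the middle notch, and the stop sits before all of them with its pointer at about (292,182). Next I fit the board pose.

```bash
python3 - <<'E'
from h import *
from scipy.optimize import least_squares
im=cv2.imread("pics/top.png"); hsv=cv2.cvtColor(im,cv2.COLOR_BGR2HSV).astype(int)
H,S,V=hsv[...,0],hsv[...,1],hsv[...,2]
roi=np.zeros(H.shape,bool); roi[170:206,195:305]=1
def cen(m):
    n,l,st,c=cv2.connectedComponentsWithStats((m&roi).astype(np.uint8)); 
    return [(c[i],st[i,4]) for i in range(1,n) if st[i,4]>=4]
red=cen(((H<8)|(H>172))&(S>120)); 
for k,m in dict(red=((H<8)|(H>172))&(S>110),yel=(H>18)&(H<32)&(S>140),blue=(H>105)&(H<130)&(S>100)).items():
    for c,a in cen(m): print(k,c,a,at_z("top",c,.026 if a>15 else .03)[:2])
# board corners from crop at z=.02
C=[at_z("top",(100+u/2.5,130+v/2.5),.02)[:2] for u,v in [(141,181),(614,98),(671,389),(186,482)]]
C=np.array(C);print(C)
B=np.array([(150,240),(150,-240),(-150,-240),(-150,240)])/1e3
def T(p,b):c,s=np.cos(p[2]),np.sin(p[2]);return b@np.array([[c,s],[-s,c]])+p[:2]
r=least_squares(lambda p:(T(p,B)-C).ravel(),[.487,.042,.2]);print(r.x,np.degrees(r.x[2]),r.fun*1e3)
c,s=np.cos(r.x[2]),np.sin(r.x[2])
for P in [(.6062,.130),(.6479,-.0232),(.5438,-.0508),(.5416,-.0526)]: print(P,(np.array(P)-r.x[:2])@np.array([[c,-s],[s,c]]))
E
```

```text
red [209.25641026 197.55128205] 78 [0.59915743 0.1751149 ]
yel [227.15714286 194.35714286] 70 [0.6070824  0.13147239]
blue [245.30508475 191.47457627] 59 [0.61425666 0.08708253]
[[ 0.58809289  0.30510161]
 [ 0.67168792 -0.1620238 ]
 [ 0.38473518 -0.21115922]
 [ 0.29893732  0.25371763]]
[0.48586333 0.04640905 0.17782674] 10.188721831334254 [ 2.95116131  4.05639783  4.26381491 -1.24879984 -4.05257705 -5.18068171
 -3.16239917  2.37308372]
(0.6062, 0.13) [0.1332255  0.06098628]
(0.6479, -0.0232) [ 0.14716821 -0.09717418]
(0.5438, -0.0508) [ 0.03982763 -0.10592459]
(0.5416, -0.0526) [ 0.03734392 -0.10730704]
```

```bash
python3 - <<'E'
from h import *
s=bot.get_state();M=Ro.from_rotvec(s["eef_rot"]).as_matrix();print(M.round(3))
a=np.radians(9.9);bx=np.array([np.cos(a),np.sin(a),0])
for sg in(1,-1):
    x=np.array([0,0,-1.]);y=sg*bx;D=np.c_[x,y,np.cross(x,y)]
    print(np.degrees(Ro.from_matrix(D@M.T).as_rotvec()))
p=np.array([.486,.046])+np.array([[np.cos(a),-np.sin(a)],[np.sin(a),np.cos(a)]])@[.04,-.15]
print(p,(p-s["ee_pos"][:2])*100)
E
```

```text
[[ 0.     0.339  0.941]
 [-0.     0.941 -0.339]
 [-1.    -0.     0.   ]]
[ 2.63679438e-03 -1.52517249e-03 -6.02898415e+01]
[1.75864565e-03 3.04043446e-03 1.19710158e+02]
[ 0.55119374 -0.09488923] [ 36.47908212 -61.23246602]
```

Request:
carry_out(
  increments=[
    [[36.5,-61.2,-8],[0,0,-60.3],0],
    [[36.5,-61.2,-8],[0,0,-60.3],0],
    [[36.5,-61.2,-8],[0,0,-60.3],0],
    [[36.5,-61.2,-8],[0,0,-60.3],0],
    [[36.5,-61.2,-8],[0,0,-60.3],0],
    [[36.5,-61.2,-8],[0,0,-60.3],0],
    [[36.5,-61.2,-8],[0,0,-60.3],0],
    [[36.5,-61.2,-8],[0,0,-60.3],0],
    [[36.5,-61.2,-8],[0,0,-60.3],0],
    [[36.5,-61.2,-8],[0,0,-60.3],0],
    [[36.5,-61.2,-8],[0,0,-60.3],0],
    [[36.5,-61.2,-8],[0,0,-60.3],0],
    [[36.5,-61.2,-8],[0,0,-60.3],0],
    [[36.5,-61.2,-8],[0,0,-60.3],0],
    [[36.5,-61.2,-8],[0,0,-60.3],0],
    [[36.5,-61.2,-8],[0,0,-60.3],0],
    [[36.5,-61.2,-8],[0,0,-60.3],0],
    [[36.5,-61.2,-8],[0,0,-60.3],0],
    [[36.5,-61.2,-8],[0,0,-60.3],0],
    [[36.5,-61.2,-8],[0,0,-60.3],0],
  ],
)

```text
time: 2.97
ee_pos: [0.5511, -0.0942, 0.3245]
eef_rot: [1.082, 1.287, -1.082]
wrist_force: [0.1, 0.6, 0.4]
gripper_width: 0.0001
```

```bash
python3 - <<'E'
from h import *
s=bot.get_state();p,d=bot.camera("wrist");save("w1",p)
print(s["time"],s["ee_pos"],s["wrist_force"],s["gripper_width"],Ro.from_rotvec(s["eef_rot"]).as_matrix().round(3))
for n,z in dict(push_pad=.0465,fence_top=.068,stop_pointer=.03,tag_yellow=.02,rail_mid=.044).items():
    for r in bot.landmark_of("wrist",n)[:1]: print(n,round(r["confidence"],2),r["position"],at_z("wrist",r["position"],z,s))
E
```

```text
2.9667 [ 0.55109323 -0.09417822  0.32452889] [0.13697429 0.62202072 0.42660182] 9.636257825499137e-05 [[-0.001  0.985  0.171]
 [ 0.001  0.171 -0.985]
 [-1.    -0.001 -0.001]]
push_pad 0.85 [280.3, 146.8] [ 0.54487601 -0.04743695  0.0465    ]
fence_top 0.79 [242.9, 146.2] [ 0.51791051 -0.04923569  0.068     ]
stop_pointer 0.56 [399.9, 138.9] [ 0.64137453 -0.02602837  0.03      ]
```

View pics/w1.png

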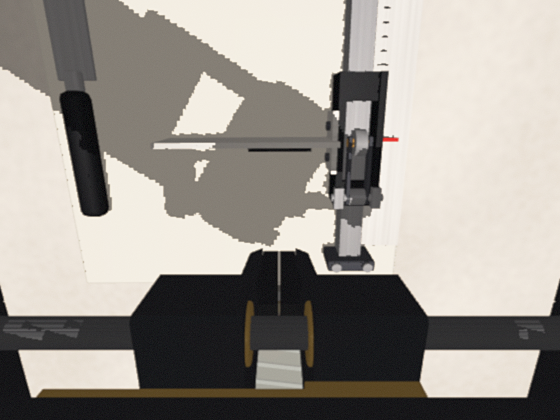

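The closed fingertips (column 280) line up with the pad centre (280,147), which is about 47 mm ahead of the tool centre. The board behind the pad is clear, so I descend and creep up to it.

Request:
carry_out(
  increments=[
    [[0,0,-4],[0,0,0],0],
    [[0,0,-8],[0,0,0],0],
    [[0,0,-11],[0,0,0],0],
    [[0,0,-12.2],[0,0,0],0],
    [[0,0,-12.2],[0,0,0],0],
    [[-0.34,1.97,-12.2],[0,0,0],0],
    [[-0.52,2.96,-12.2],[0,0,0],0],
    [[-0.52,2.96,-12.2],[0,0,0],0],
    [[-0.6,3.45,-12.2],[0,0,0],0],
    [[-0.69,3.94,-12.2],[0,0,0],0],
    [[-0.77,4.43,-12.2],[0,0,0],0],
    [[-0.77,4.43,-12.2],[0,0,0],0],
  ],
)

```text
time: 4.27
ee_pos: [0.5437, -0.0498, 0.2031]
eef_rot: [1.081, 1.285, -1.081]
wrist_force: [-0.2, 0.3, -0.2]
gripper_width: 0.0004
```

```bash
python3 - <<'E'
from h import *
s=bot.get_state();p,d=bot.camera("wrist");save("w2",p)
print(s["time"],s["ee_pos"],s["wrist_force"],s["gripper_width"])
for n,z in dict(push_pad=.0465,fence_top=.068,stop_pointer=.03,tag_yellow=.02,tag_blue=.02).items():
    for r in bot.landmark_of("wrist",n)[:1]: print(n,round(r["confidence"],2),r["position"],at_z("wrist",r["position"],z,s))
E
```

```text
4.2667 [ 0.54368603 -0.04979816  0.20314992] [-0.19249154  0.31422203 -0.21589984] 0.00039110666035481435
push_pad 0.62 [277.8, 257.7] [ 0.54245154 -0.03978628  0.0465    ]
fence_top 0.88 [215.9, 270.7] [ 0.51768952 -0.03931882  0.068     ]
stop_pointer 0.63 [471.6, 232.7] [ 0.63752955 -0.01729456  0.03      ]
```

View pics/w2.png

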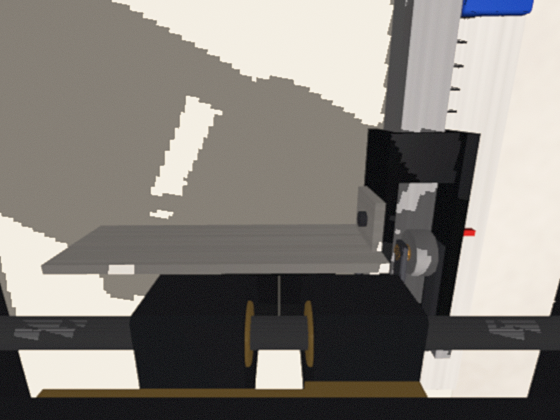

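Contact is made and the stop has moved about 9 mm. The pointer is roughly 152 mm before the yellow tag and 107 mm before blue. I push 90 mm over plain rail.

Request:
carry_out(
  increments=[
    [[-0.1,0.6,0],[0,0,0],0],
    [[-0.21,1.2,0],[0,0,0],0],
    [[-0.31,1.8,0],[0,0,0],0],
    [[-0.42,2.4,0],[0,0,0],0],
    [[-0.52,3.0,0],[0,0,0],0],
    [[-0.63,3.6,0],[0,0,0],0],
    [[-0.73,4.2,0],[0,0,0],0],
    [[-0.84,4.8,0],[0,0,0],0],
    [[-0.94,5.4,0],[0,0,0],0],
    [[-1.05,6.0,0],[0,0,0],0],
    [[-1.15,6.6,0],[0,0,0],0],
    [[-1.26,7.2,0],[0,0,0],0],
    [[-1.36,7.8,0],[0,0,0],0],
    [[-1.47,8.4,0],[0,0,0],0],
    [[-1.55,8.87,0],[0,0,0],0],
    [[-1.55,8.87,0],[0,0,0],0],
  ],
)

```text
time: 5.9
ee_pos: [0.5281, 0.0396, 0.2029]
eef_rot: [1.082, 1.286, -1.08]
wrist_force: [-0.4, 0.1, -0.1]
gripper_width: 0.0006
```

```bash
cat > look.py <<'E'
from h import *
import sys
s=bot.get_state();p,d=bot.camera("wrist");save(sys.argv[1],p)
u=np.array([-.172,.985])
print(s["time"],s["ee_pos"],"TCPu",s["ee_pos"][:2]@u,s["wrist_force"])
for n,z in dict(push_pad=.0465,fence_top=.068,stop_pointer=.03,tag_yellow=.02,tag_blue=.02,tag_red=.02).items():
    for r in bot.landmark_of("wrist",n)[:1]:
        P=at_z("wrist",r["position"],z,s);print(n,round(r["confidence"],2),np.round(r["position"]),P.round(4),"u",(P[:2]@u).round(4))
hsv=cv2.cvtColor(p,cv2.COLOR_RGB2HSV).astype(int);H,S=hsv[...,0],hsv[...,1]
for k,m in dict(red=((H<6)|(H>174))&(S>170),yel=(H>18)&(H<32)&(S>170),blue=(H>105)&(H<130)&(S>130)).items():
    n,l,st,c=cv2.connectedComponentsWithStats(m.astype(np.uint8))
    for i in range(1,n):
        if st[i,4]>30 and c[i,0]>300:
            P=at_z("wrist",c[i],.03 if st[i,4]<200 else .026,s); print(k,st[i],P.round(4),"u",(P[:2]@u).round(4))
E
python3 look.py w3
```

```text
5.9 [0.52811895 0.03955253 0.20293615] TCPu -0.0518772136441688 [-0.41878996  0.06021133 -0.06366235]
fence_top 0.74 [214. 268.] [0.5014 0.0515 0.068 ] u -0.0355
stop_pointer 0.75 [469. 231.] [0.6202 0.0732 0.03  ] u -0.0346
tag_yellow 0.75 [208. 213.] [0.4886 0.0564 0.02  ] u -0.0284
tag_blue 0.92 [458. 195.] [0.6147 0.0881 0.02  ] u -0.019
tag_red 0.7 [213. 267.] [0.4948 0.0257 0.02  ] u -0.0598
red [ 460    0   72   19 1195] [0.5995 0.1706 0.026 ] u 0.0649
red [462 228  12   7  68] [0.6195 0.0725 0.03  ] u -0.0351
yel [ 443   84   72   40 2606] [0.606  0.1323 0.026 ] u 0.0261
blue [465 181  32  34 885] [0.6225 0.0899 0.026 ] u -0.0186
```

The stop is 16 mm before blue and 61 mm before yellow. I push slowly through the blue notch, 30 mm.

Request:
carry_out(
  increments=[
    [[-0.05,0.3,0],[0,0,0],0],
    [[-0.1,0.59,0],[0,0,0],0],
    [[-0.15,0.89,0],[0,0,0],0],
    [[-0.21,1.18,0],[0,0,0],0],
    [[-0.26,1.48,0],[0,0,0],0],
    [[-0.31,1.77,0],[0,0,0],0],
    [[-0.34,1.97,0],[0,0,0],0],
    [[-0.38,2.17,0],[0,0,0],0],
    [[-0.41,2.36,0],[0,0,0],0],
    [[-0.45,2.56,0],[0,0,0],0],
    [[-0.48,2.76,0],[0,0,0],0],
    [[-0.52,2.96,0],[0,0,0],0],
    [[-0.52,2.96,0],[0,0,0],0],
  ],
)

```text
time: 7.33
ee_pos: [0.5228, 0.0685, 0.2027]
eef_rot: [1.081, 1.286, -1.081]
wrist_force: [0.2, -0.4, -0.3]
gripper_width: 0.0005
```

```bash
python3 look.py w4
```

```text
7.3333 [0.52284532 0.06852856 0.20270321] TCPu -0.022428760054192073 [ 0.22986005 -0.43062825 -0.27927421]
push_pad 0.78 [280. 258.] [0.5223 0.0786 0.0465] u -0.0124
fence_top 0.7 [218. 272.] [0.4977 0.0787 0.068 ] u -0.0081
stop_pointer 0.77 [472. 234.] [0.6167 0.1007 0.03  ] u -0.0069
tag_yellow 0.58 [467. 165.] [0.6083 0.133  0.02  ] u 0.0263
tag_blue 0.66 [449. 248.] [0.6139 0.088  0.02  ] u -0.0189
tag_red 0.67 [480.  69.] [0.5994 0.1764 0.02  ] u 0.0707
red [ 450   47   74   43 2884] [0.5981 0.1765 0.026 ] u 0.071
red [462 229  13   8  83] [0.6145 0.1008 0.03  ] u -0.0064
yel [471 149  33  36 936] [0.6147 0.1341 0.026 ] u 0.0264
blue [457 236  30  32 763] [0.6226 0.0897 0.026 ] u -0.0187
```

View pics/w4.png

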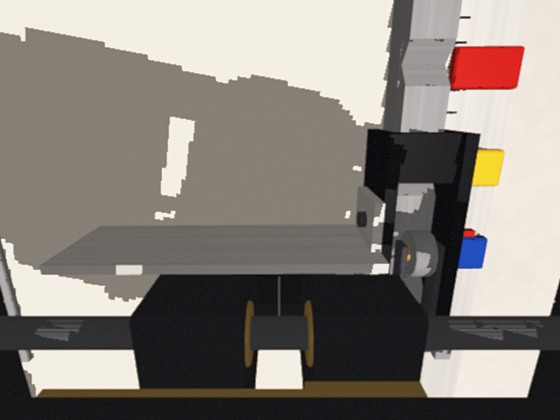

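The stop is past blue with the pointer 33 mm before yellow. I slow down for the last stretch and halt 3 mm short, where the spring should pull it in.

Request:
carry_out(
  increments=[
    [[-0.05,0.3,0],[0,0,0],0],
    [[-0.1,0.59,0],[0,0,0],0],
    [[-0.15,0.89,0],[0,0,0],0],
    [[-0.21,1.18,0],[0,0,0],0],
    [[-0.26,1.48,0],[0,0,0],0],
    [[-0.31,1.77,0],[0,0,0],0],
    [[-0.36,2.07,0],[0,0,0],0],
    [[-0.4,2.27,0],[0,0,0],0],
    [[-0.42,2.41,0],[0,0,0],0],
    [[-0.44,2.51,0],[0,0,0],0],
    [[-0.46,2.61,0],[0,0,0],0],
    [[-0.47,2.71,0],[0,0,0],0],
    [[-0.49,2.81,0],[0,0,0],0],
    [[-0.51,2.9,0],[0,0,0],0],
    [[-0.52,2.96,0],[0,0,0],0],
    [[-0.52,2.96,0],[0,0,0],0],
    [[-0.52,2.96,0],[0,0,0],0],
  ],
)

```text
time: 9.1
ee_pos: [0.5178, 0.0976, 0.2027]
eef_rot: [1.081, 1.286, -1.081]
wrist_force: [0.0, -0.2, 0.2]
gripper_width: 0.0006
```

```bash
python3 look.py w5
```

```text
9.1 [0.51781833 0.09763032 0.20273607] TCPu 0.007101112482228861 [ 0.02687867 -0.23347108  0.17730793]
push_pad 0.74 [275. 249.] [0.5146 0.1119 0.0465] u 0.0217
fence_top 0.77 [214. 267.] [0.4908 0.1097 0.068 ] u 0.0236
stop_pointer 0.91 [474. 227.] [0.6116 0.1333 0.03  ] u 0.0261
tag_yellow 0.58 [456. 223.] [0.6081 0.1312 0.02  ] u 0.0246
tag_blue 0.91 [444. 298.] [0.6164 0.0868 0.02  ] u -0.0205
tag_red 0.59 [471. 134.] [0.6002 0.1769 0.02  ] u 0.071
red [ 444  116   66   38 1396] [0.6025 0.179  0.026 ] u 0.0727
red [462 225  13   7  72] [0.6086 0.1322 0.03  ] u 0.0255
yel [461 207  31  34 741] [0.6149 0.1345 0.026 ] u 0.0267
blue [448 285  28  32 721] [0.6223 0.09   0.026 ] u -0.0183
```

View pics/w5.png

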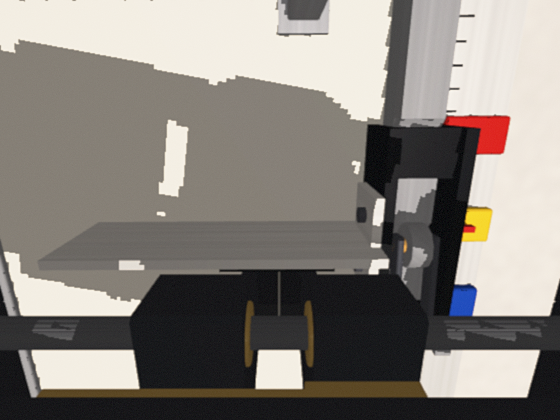

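The stop jumped ahead of the fingers: the pad now shows a gap, and the pointer lies over the yellow tag (pointer u 0.0255–0.026, tag 0.0264). I back off, rise and check.

Request:
carry_out(
  increments=[
    [[0.17,-1.0,0],[0,0,0],0],
    [[0.52,-2.96,0],[0,0,0],0],
    [[0.86,-4.9,0],[0,0,0],0],
    [[0.86,-4.9,4],[0,0,0],0],
    [[0.86,-4.9,8],[0,0,0],0],
    [[0.86,-4.9,12],[0,0,0],0],
    [[0.86,-4.9,12],[0,0,0],0],
    [[0.86,-4.9,12],[0,0,0],0],
  ],
)

```text
time: 10.12
ee_pos: [0.5265, 0.048, 0.3246]
eef_rot: [1.083, 1.282, -1.079]
wrist_force: [-0.4, -0.3, -0.3]
gripper_width: 0.0009
```

```bash
python3 look.py w6; python3 - <<'E'
from h import *
p,d=bot.camera("scene");save("s2",p)
cv2.imwrite("pics/s2c.png",cv2.resize(cv2.cvtColor(p[150:370,150:470],cv2.COLOR_RGB2BGR),None,fx=2.5,fy=2.5,interpolation=cv2.INTER_CUBIC))
E
```

```text
10.1167 [0.52646024 0.04804055 0.32459379] TCPu -0.04323121949138593 [-0.41308776 -0.31055322 -0.26333413]
push_pad 0.98 [280. 126.] [0.5185 0.1098 0.0465] u 0.019
fence_top 0.75 [240. 119.] [0.4897 0.1107 0.068 ] u 0.0248
stop_pointer 0.74 [396. 116.] [0.6107 0.1329 0.03  ] u 0.0259
tag_yellow 0.67 [388. 114.] [0.6071 0.1333 0.02  ] u 0.0269
tag_blue 0.86 [383. 168.] [0.6145 0.0889 0.02  ] u -0.0181
tag_red 0.71 [390.  60.] [0.5975 0.1743 0.02  ] u 0.0689
red [386  45  29  24 632] [0.6021 0.1771 0.026 ] u 0.0709
red [381 114  16   4  36] [0.6043 0.1323 0.03  ] u 0.0263
yel [381 105  27  22 485] [0.6105 0.1329 0.026 ] u 0.0259
blue [377 160  26  20 425] [0.6192 0.0895 0.026 ] u -0.0184
```

View pics/w6.png

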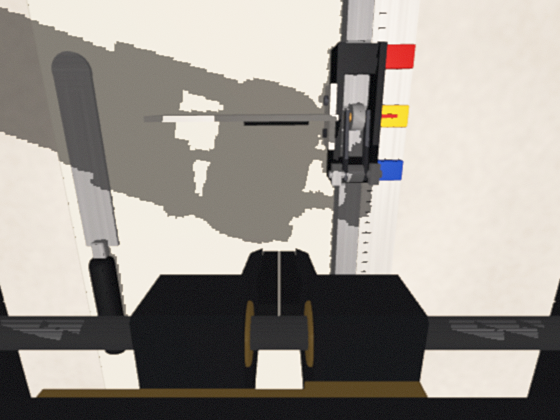

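View pics/s2c.png

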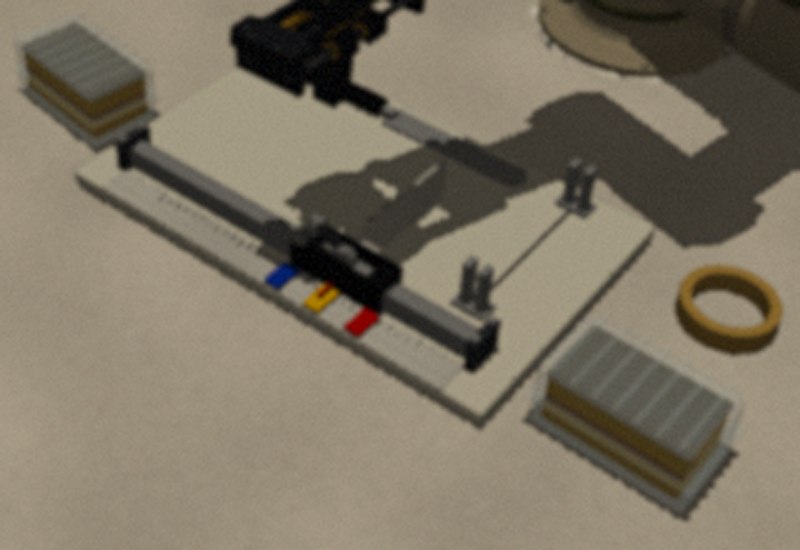

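The pointer at (388,116) is centred on the yellow tag at (394,116), to within about 1 mm. The packs, palette knife and tape roll are where they were, and the robot is clear of everything.

```bash
python3 -c "
from station import bot
print(bot.finish_job())"
```

```text
the job is handed in; nothing more can be done
None
```

I pushed the stop with closed fingertips on its pad, over the blue notch and into the yellow one, which is the middle of the three. I then backed the arm off and handed the job in at about 10 s of the 40 s allowed.

- **Position:** in the last wrist picture the pointer is within about 1 mm of the yellow tag's centre along the rail.
- **Seating:** the fingers stopped about 3 mm short, the stop jumped ahead of them to the centre, and it stayed there after they withdrew. I did not measure the roller's angle directly. The drop into the notch is inferred from that jump.
- **Surroundings:** both packs, the palette knife and the tape roll look unmoved in the scene picture, and the wrist force is near zero with the tool well clear.
- **Disagreements:** two of the network's tag detections in one mid-push wrist picture were clearly wrong. I used the tags' colour centroids instead, which agreed across views to 1–2 mm. The other measurements agreed, and no check failed.

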